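# Free the sample cell from its transit spacer and latch it home

## Robot

A 6-joint arm with a two-finger parallel gripper is mounted at the origin on the work surface. World frame = base frame: x ahead of the robot, y to its left, z up, the work surface at z = 0. Lengths are in m, angles in rad, forces in N, time in s.
With the tool pointing down it reaches from about 0.325 to 0.775 m from the base axis. Payload 9.3 kg.
Tool frame: the origin (TCP) lies midway between the tips of the shut fingers; the grasp point (between the pads) lies 19 mm behind it; z points along the fingers, y is the line along which they close (so a half turn about z gives the same grasp; the last joint's range is limited). The gripper opens to 85 mm and grips with 20 to 120 N. Pads are 22 mm wide; open, the fingers measure 114 mm over their backs; the gripper's body (76 mm by 85 mm) begins 54 mm behind the grasp point. The pads swing forward as they close: fully open they stand 13 mm farther back than shut.
Start: joints at [0.975, 0.259, 0.021, 1.334, 0, 1.418], TCP at [0.236, 0.497, 0.231] pointing down, gripper open.
Joint ranges: [-3.04, 3.04], [-0.91, 1.82], [-1.04, 1.36], [-1.92, 1.95], [-1.52, 1.45], [-3.14, 3.14]. Speed limits (rad/s): [2.22, 2.22, 2.79, 3.14, 3.14, 3.14].

## Interface

Orientations are given as a unit quaternion [x, y, z, w].
In Python, from cell import robot gives the robot as it stands.
- The arm moves only by the tool drive_tool, never from a script. Its argument "rows" is one flat list of numbers, 5 for each row, row after row: the shift along the tool's x, y, z in m, then the turn about the tool's z in rad, then the opening, from 0 (shut) to 1 (fully open). In form: [dx, dy, dz, yaw, hand, dx, dy, dz, yaw, hand, ...]. A call has 1 to 20 rows; each row is the pose to reach, as a shift and turn from the pose commanded when the call began, along the tool's axes at that moment; what a row does not reach only later rows make up. A row lasts 1/8 s, in which the tool goes at most 62.5 mm and 10.7 degrees, less where a joint would pass 70% of its speed; a pose out of reach is approached as far as the arm can. A call with a gripper value outside its range is refused whole. The fingers move at their own pace and stop on an object; "newtons" is the grip in N (left out, the last holds). Time passes only in rows, so rows that repeat a pose let the fingers close. It gives the time, the measured TCP pose, the force, the opening and the grip force at its end, in the units of the state.
- robot.read_state(): the state, without advancing time (a new reading comes with each control period).
- robot.capture(name): name is "scene" or "top" or "wrist"; returns the picture (400x640x3 uint8, blue, green, red); there is no depth.
- robot.get_calibration(name): a dict with "fx", "fy", "cx", "cy" (pixels), "k1" (the pictures are not rectified: a ray, as slopes to the right and down, at radius r is drawn at 1 + k1 r^2 times it, then the intrinsics apply), "rvec" (rotation vector, rad) and "tvec" (3), from world to camera coordinates, as OpenCV has them. Camera axes: x right, y down, z forward; pixel columns grow to the right and rows downward; lengths in m; the calibration is good to about 2 mm. A picture is of the moment at which its call begins: read the wrist's pose just before it. get_calibration takes no time and is no camera call; for the wrist camera it gives the pose at the moment of the call.
- robot.hand_in(): hands the job in; it is judged then, once.
The state is a dict: "time_s": time; "joints": joint angles; "qd": joint speeds; "tau": joint torques, N m; "tcp_pos": TCP position; "tool_rot": TCP orientation; "ft_force": force on the tool from outside, world axes, zero at the start; "wrist_torque": the same for the moment, N m; "grip_width": finger opening in m; "gripper_force": force on a finger pad.
Only numpy, scipy, OpenCV 4.12 (cv2) and the standard library are available. Lean on these libraries where they do the work, as an engineer would, in place of code of your own. Each camera call takes 0.05 s, during which the arm holds its last target. There are 200 camera calls.

## Task

The black sample cell on the stage still stands on its orange transit spacer: draw the spacer out from under it (it has an upright tab to pull on), without lifting or tipping the cell, and lay it flat in the blue tray. Then swing the latch loop over so that its bar drops behind the steel keeper on the cell, and press the red lever over until it lies flat, so that the latch pulls the cell home against its stop. Leave the other things on the bench alone.

Things in the scene. Friction and masses are not known exactly. Their poses are not given: they have to be found in the camera images.
- stage: Fixed grey plate, own x -75..75 mm, own y -135..175 mm, top 25 mm up; aluminium guides (tops 50 mm up) round the cell, steel end stop 68 (horns 78) mm up, and the draw latch. Origin on the bench. Cell at the -y end, latch at the +y end; -x is the front, towards the robot. The latch moves in the own y-z plane at x = 0 and draws the cell to +y; at home the cell's origin is at own y = -51 mm.
- cell: Loose black block 110 (x) by 120 (y) by 50 mm, about 0.75 kg, with a round amber window; axes as the stage's, 2 mm play in x between the guides. Origin: centre of its underside. At the start it stands on the 5 mm spacer (underside 30 mm over the bench), 4 to 8 mm short of the stop; with the spacer gone it drops onto the plate (25 mm).
- keeper (a point): Point on the far (-y) face of the steel keeper lug on the cell's top, 5 mm above the top, where the loop's bar bears. The lug is 18 mm wide (x), 8 mm thick (y), stands 19 mm above the cell's top and leans 0.2 rad towards -y so that it hooks the bar. Moves with the cell; axes as the cell's.
- spacer: Loose orange plate 165 (x) by 56 (y) by 5 mm, 90 g, with an upright tab 40 mm wide (y), 10 mm thick (x), top 40 mm above the underside, along its front (-x) edge. Origin: centre of the underside. Lies on the stage under the cell, front overhanging; leaves only to the front (stage -x) through a 74 mm gap; free of the cell after about 115 mm. Pull up to 15 N.
- spacer_grip (a point): Centre of the spacer's tab, 77.5 mm in -x from the spacer's origin and 26 mm above its underside.
- tray: Fixed blue open tray, 250 (x) by 150 (y) by 25 mm high outside, walls and floor 5 mm. Origin: centre of its underside.
- lever (a joint): Latch lever angle, rad: 0 = flat, pointing to stage +y (closed); grows as it swings up and over towards the cell, limit 2.45; starts 1.6 to 2.1 (about upright). Stays where it is left (friction 0.15 N m). Pressing it flat needs a few newtons at its grip, and it snaps down past centre.
- lever_hinge (a point): The lever's hinge axis (along stage x), at stage (0, 70, 84) mm; axes as the stage's.
- lever_grip (a point): Middle of the lever's red grip, 80 mm from the hinge along the lever. The grip is 24 mm wide (stage x), 10 mm thick, and ends 95 mm from the hinge.
- loop_swing (a joint): Angle of the loop on the lever, rad. The loop's rise above the stage's -y direction is loop_swing minus lever. Its pivot is on the lever, 18 mm from lever_hinge, 0.21 rad below the lever's line when that is flat, and turns with it (lever upright: pivot nearly straight above). Limit 4.0: it starts leaning back against it, past upright, away from the cell. Swings freely, falls by its weight.
- loop_bar (a point): Middle of the loop's cross bar (9 mm thick, along stage x), 100 mm from the loop's pivot. The steel loop is 63 mm wide over its two side arms. It stretches a little (spring, 4 N/mm, up to 7 mm) when drawn tight. Moving the loop forward takes the lever along, so the bar can reach 111 mm from the lever's hinge.
- loop_tab (a point): Grip point on the yellow tab of the loop: the tab is 24 mm wide (stage x), 8 mm thick and stands 38 mm from the bar's axis, square to the loop, upward when the loop lies flat on the cell. This point is 26 mm from the bar's axis.
- rack: Fixed white tube rack, 240 by 100 mm, 112 mm high; it and the tray change sides. Leave alone.
- reagent: Amber bottle, 68 mm across, 150 mm tall; leave alone. Origin under its centre.
- rinse: White bottle with a blue cap, 66 mm across, 170 mm tall; leave alone. Origin under its centre.
- beaker: Glass beaker, 70 mm across, 90 mm tall; leave alone. Origin under its centre.
- driver: Screwdriver, 170 mm long, lying on the bench; leave alone.
- puck: Aluminium disc 60 mm across, 24 mm high; leave alone. Origin under its centre.
Things that resemble listed ones, but are neither listed nor needed, are in the scene too. Of the things that look like the cell, the larger one is meant.

How it is judged:
By the outcome, as a careful person would: the job done as asked, in the order asked, and still so for the second after the job is handed in, with the robot touching nothing.
It also fails if it takes over 72 s, if anything falls off the work surface, if the arm or the gripper's body presses on something with over 40 N, if the wrist force passes 120 N, or if a joint passes its speed limit or range.

## Working session

There is one attempt and no reset: what is moved stays moved. The work goes in short steps, Python scripts to look and compute and a tool call to move; the robot and the scene stay as the last step left them, time stands still between calls to the robot, and variables do not carry over. Pictures are saved under pics/ and viewed, at most 10 in all, crops included, and the job is handed in when it is done.

Besides the shell and the picture viewer there is one more tool, called after "Emit:" in YAML: its name, and indented under it one key for each argument. drive_tool: Moves the arm, as the interface text tells. Its arguments: {"type":"object","properties":{"rows":{"type":"array","items":{"type":"number"}},"newtons":{"type":"number"}},"required":["rows"]}

```bash
mkdir -p pics; ls; cat > h.py <<'E'
import numpy as np,cv2
from cell import robot
from scipy.spatial.transform import Rotation as R
def cal(n):
    c=robot.get_calibration(n);K=np.array([[c['fx'],0,c['cx']],[0,c['fy'],c['cy']],[0,0,1.]])
    return K,np.array([c['k1'],0,0,0,0.]),np.array(c['rvec'],float).reshape(3),np.array(c['tvec'],float).reshape(3)
def ray(C,px):
    K,d,r,t=C;Rm=cv2.Rodrigues(r)[0]
    u=cv2.undistortPoints(np.array(px,float).reshape(-1,1,2),K,d).reshape(-1,2)
    return -Rm.T@t,np.c_[u,np.ones(len(u))]@Rm
def onz(C,px,z):
    o,D=ray(C,px);return o+D*((z-o[2])/D[:,2])[:,None]
def proj(C,P):
    K,d,r,t=C;return cv2.projectPoints(np.array(P,float).reshape(-1,1,3),r,t,K,d)[0].reshape(-1,2)
E
python3 - <<'E'
from h import *
a=robot.capture("scene");b=robot.capture("top");cv2.imwrite("pics/scene.png",a);cv2.imwrite("pics/top.png",b)
print(robot.read_state())
for n in("scene","top","wrist"):print(robot.get_calibration(n))
E
```

```text
pics
{'time_s': 0.1, 'joints': array([9.75401332e-01, 2.59169662e-01, 2.08520097e-02, 1.33368999e+00,
       2.89582448e-05, 1.41819951e+00]), 'qd': array([ 7.24138948e-04, -4.51576177e-04,  1.20445510e-03, -9.91243772e-05,
        2.18257031e-03, -9.01367528e-04]), 'tau': array([ 6.62558668e-03, -5.56691587e+01,  3.45070553e+01,  1.15824299e-02,
       -2.10254206e-05,  8.00438244e-06]), 'tcp_pos': array([0.23551905, 0.49676057, 0.23071392]), 'tool_rot': array([ 2.19594744e-01,  9.75590991e-01, -5.58501690e-04, -2.34747999e-04]), 'ft_force': array([0.48967293, 0.61369265, 0.20574604]), 'wrist_torque': array([ 0.01400318, -0.07129573,  0.00363016]), 'gripper_force': 0.0, 'grip_width': 0.08527496002583662}
{'fx': 434.3493260646505, 'fy': 434.3493260646505, 'cx': 322.79284440157534, 'cy': 196.41098730095305, 'k1': 0.04034895245943017, 'rvec': array([ 2.48688585,  0.77121923, -0.21308919]), 'tvec': array([-0.4206606 , -0.2151535 ,  1.39152292])}
{'fx': 434.61769812694536, 'fy': 434.61769812694536, 'cx': 314.9430651023435, 'cy': 207.39649136194572, 'k1': 0.001698360932060101, 'rvec': array([ 2.15497204, -2.18469267,  0.06805328]), 'tvec': array([0.01389597, 0.53966605, 1.29777319])}
{'fx': 352.95388394869633, 'fy': 352.95388394869633, 'cx': 322.47106390309875, 'cy': 195.829634437265, 'k1': -0.0009777592398169709, 'rvec': array([-2.42452379, -1.53668884, -0.23720134]), 'tvec': array([-0.54846061, -0.04102023,  0.37954768])}
```

View pics/scene.png

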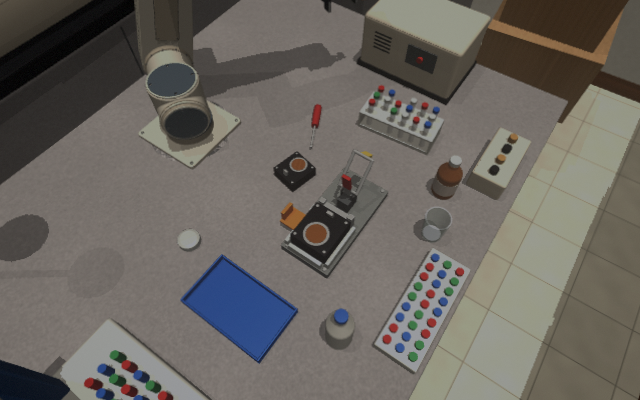

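View pics/top.png

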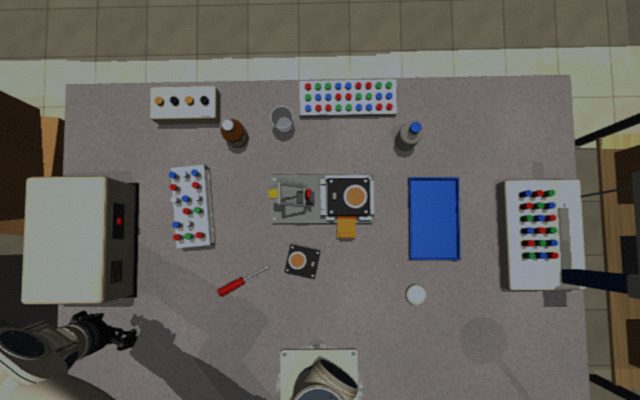

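Candidates for the cell: a large black block at top px (350,197), on the grey stage with the orange spacer, and a small one at (302,261), loose on the bench. The large one fits. The orange tab is at (346,228), the yellow loop tab at (273,194), the red lever at (309,196), and the blue tray at (434,218). I'll measure and confirm this in a crop.

```bash
python3 - <<'E'
from h import *
b=cv2.imread("pics/top.png");a=cv2.imread("pics/scene.png");C=cal("top");S=cal("scene")
def blobs(im,lo,hi,roi,n=2):
    h=cv2.cvtColor(im,cv2.COLOR_BGR2HSV);m=cv2.inRange(h,lo,hi);M=np.zeros_like(m);x0,y0,x1,y1=roi;M[y0:y1,x0:x1]=m[y0:y1,x0:x1]
    cs=cv2.findContours(M,cv2.RETR_EXTERNAL,cv2.CHAIN_APPROX_NONE)[0];return sorted(cs,key=cv2.contourArea)[::-1][:n]
def rect(im,CC,nm,lo,hi,roi,z):
    for c in blobs(im,lo,hi,roi,1):
        r=cv2.minAreaRect(c);bx=cv2.boxPoints(r);P=onz(CC,bx,z)
        print(nm,np.round(r[0],1),np.round(r[1],1),'ctr',np.round(P.mean(0)*1e3),'corners',np.round(P[:,:2]*1e3).tolist())
rect(b,C,'tray',(100,100,60),(125,255,255),(395,165,475,270),.025)
rect(b,C,'orange z30',(8,150,100),(20,255,255),(325,215,365,250),.03)
rect(b,C,'orange z65',(8,150,100),(20,255,255),(325,215,365,250),.065)
rect(b,C,'cell',(0,0,0),(180,255,55),(322,170,378,222),.08)
rect(b,C,'yellow',(21,120,100),(35,255,255),(260,180,290,210),.15)
rect(b,C,'red',(0,150,80),(6,255,255),(295,180,320,210),.16)
rect(a,S,'yellowS',(21,120,100),(35,255,255),(350,140,385,170),.15)
rect(a,S,'redS',(0,150,80),(6,255,255),(335,170,360,200),.16)
k=cv2.resize(b[160:260,250:390],None,fx=5.5,fy=5.5,interpolation=cv2.INTER_CUBIC)
k2=cv2.resize(a[140:280,270:400],None,fx=4,fy=4,interpolation=cv2.INTER_CUBIC)
cv2.imwrite("pics/c1.png",k);cv2.imwrite("pics/c2.png",k2)
E
```

```text
tray [434.5 218. ] [82. 51.] ctr [ 503. -353.   25.] corners [[628.0, -280.0], [626.0, -434.0], [379.0, -424.0], [381.0, -273.0]]
orange z30 [346. 227.] [20. 18.] ctr [479. -86.  30.] corners [[509.0, -60.0], [508.0, -114.0], [448.0, -113.0], [449.0, -59.0]]
orange z65 [346. 227.] [20. 18.] ctr [478. -84.  65.] corners [[507.0, -59.0], [506.0, -111.0], [448.0, -110.0], [449.0, -58.0]]
cell [347.8 198.4] [39.8 42.6] ctr [560. -90.  80.] corners [[618.0, -28.0], [619.0, -152.0], [503.0, -152.0], [501.0, -29.0]]
yellow [273. 193.] [8. 8.] ctr [571. 119. 150.] corners [[582.0, 130.0], [582.0, 108.0], [559.0, 108.0], [560.0, 130.0]]
red [308.5 192.5] [7. 3.] ctr [569.  21. 160.] corners [[579.0, 25.0], [579.0, 17.0], [560.0, 17.0], [560.0, 25.0]]
yellowS [366.6 153.3] [9.4 2.7] ctr [561. 130. 150.] corners [[549.0, 126.0], [547.0, 134.0], [573.0, 135.0], [575.0, 126.0]]
redS [346.1 177.3] [8.5 3.1] ctr [561.  29. 160.] corners [[551.0, 23.0], [549.0, 33.0], [571.0, 34.0], [573.0, 24.0]]
```

View pics/c1.png

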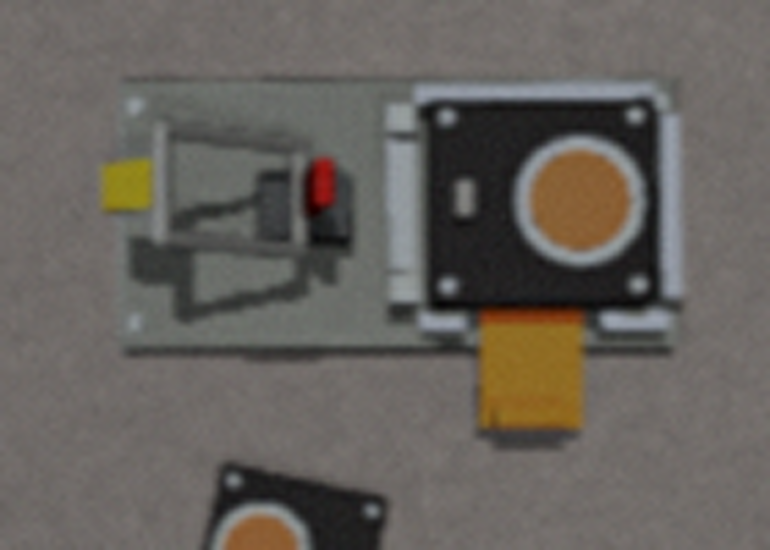

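View pics/c2.png

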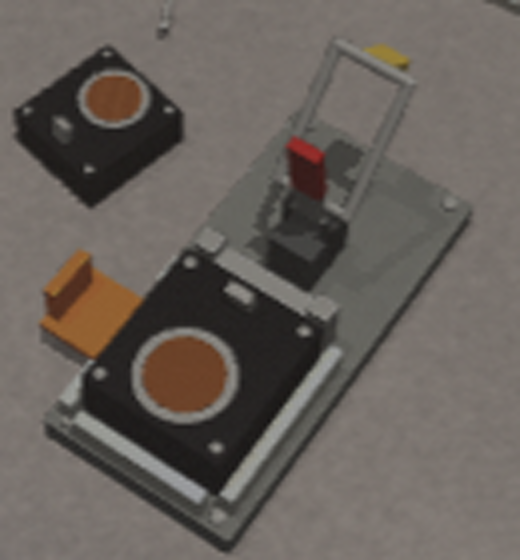

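The crops show the larger black cell on the stage, with its keeper at about top px (335,196) and the orange spacer tab sticking out to the front. The loop leans back to +y (yellow tab at top px (273,194)), and the red lever is about upright. The small black block on the bench is the decoy.

```bash
python3 - <<'E'
from h import *
C=cal("top");S=cal("scene")
T=lambda l:[(250+x/5.5,160+y/5.5) for x,y in l]
U=lambda l:[(270+x/4,140+y/4) for x,y in l]
st=onz(C,T([(125,80),(125,350),(678,348),(675,82)]),.025);print('stage corners',np.round(st*1e3))
print('stage S',np.round(onz(S,U([(470,208),(228,535),(48,422)]),.025)*1e3))
l=st[0]-st[3]+st[1]-st[2];print('yaw',np.degrees(np.arctan2(-l[0],l[1])))
print('tab top T',np.round(onz(C,T([(480,400),(582,400),(480,430),(582,430)]),.065)*1e3))
print('tab top S',np.round(onz(S,U([(45,292),(80,254),(90,258),(55,296)]),.065)*1e3))
def tri(p,q):
    A=[];B=[]
    for Cc,x in((C,p),(S,q)):
        o,D=ray(Cc,[x]);d=D[0]/np.linalg.norm(D);M=np.eye(3)-np.outer(d,d);A.append(M);B.append(M@o)
    X=np.linalg.lstsq(np.vstack(A),np.hstack(B),rcond=None)[0];return np.round(X*1e3)
print('keeper top',tri(*T([(465,195)]),*U([(239,290)])))
print('bar ends',tri(*T([(160,125)]),*U([(410,82)])),tri(*T([(160,240)]),*U([(338,42)])))
print('yellow tab far edge',tri(*T([(103,188)]),*U([(388,50)])))
print('red top',tri(*T([(322,185)]),*U([(306,152)])))
E
```

```text
stage corners [[ 642.  134.   25.]
 [ 492.  135.   25.]
 [ 489. -169.   25.]
 [ 636. -171.   25.]]
stage S [[ 642.  134.   25.]
 [ 638. -168.   25.]
 [ 495. -170.   25.]]
yaw -0.8573721503637928
tab top T [[ 461.  -59.   65.]
 [ 460. -113.   65.]
 [ 445.  -58.   65.]
 [ 444. -112.   65.]]
tab top S [[ 450. -109.   65.]
 [ 452.  -72.   65.]
 [ 459.  -71.   65.]
 [ 457. -108.   65.]]
keeper top [567. -52. 101.]
bar ends [595.  99. 179.] [539. 100. 178.]
yellow tab far edge [565. 129. 159.]
red top [566.  21. 170.]
```

Emit:
drive_tool:
  rows: [-0.448,-0.435,0.03,1.143,0.45,-0.448,-0.435,0.03,1.143,0.45,-0.448,-0.435,0.03,1.143,0.45,-0.448,-0.435,0.03,1.143,0.45,-0.448,-0.435,0.03,1.143,0.45,-0.448,-0.435,0.03,1.143,0.45,-0.448,-0.435,0.03,1.143,0.45,-0.448,-0.435,0.03,1.143,0.45,-0.448,-0.435,0.03,1.143,0.45,-0.448,-0.435,0.03,1.143,0.45,-0.448,-0.435,0.03,1.143,0.45,-0.448,-0.435,0.03,1.143,0.45,-0.448,-0.435,0.03,1.143,0.45,-0.448,-0.435,0.03,1.143,0.45,-0.448,-0.435,0.03,1.143,0.45]
  newtons: 60

```text
time_s: 1.98
tcp_pos: [0.454, -0.0873, 0.2015]
tool_rot: [0.712, 0.702, 0.0, 0.0]
ft_force: [0.0, -0.3, 0.0]
grip_width: 0.0384
gripper_force: 0.0
```

```bash
python3 - <<'E'
from h import *
s=robot.read_state();C=cal("wrist");a=robot.capture("wrist");cv2.imwrite("pics/w1.png",a)
print(s['time_s'],s['tcp_pos'],s['grip_width'],s['joints']);print(R.from_quat(s['tool_rot']).as_matrix().round(3))
h=cv2.cvtColor(a,cv2.COLOR_BGR2HSV);m=cv2.inRange(h,(8,150,60),(22,255,255))
c=max(cv2.findContours(m,0,1)[0],key=cv2.contourArea);bx=cv2.boxPoints(cv2.minAreaRect(c));print(bx);print(onz(C,bx,.065).round(3))
print(proj(C,[[.4545,-.09,.065]]))
E
```

```text
1.975 [ 0.45402018 -0.08728434  0.20154759] 0.038391042326112866 [-3.71767179e-01  1.20835788e-01 -2.31556193e-01  1.21789532e+00
  2.31406984e-05  1.21262923e+00]
[[ 0.014  1.     0.   ]
 [ 1.    -0.014 -0.   ]
 [-0.     0.    -1.   ]]
[[316. 152.]
 [341. 152.]
 [341. 194.]
 [316. 194.]]
[[ 0.45  -0.063  0.065]
 [ 0.469 -0.063  0.065]
 [ 0.47  -0.098  0.065]
 [ 0.449 -0.098  0.065]]
[[322.63073075 184.42463124]]
```

View pics/w1.png

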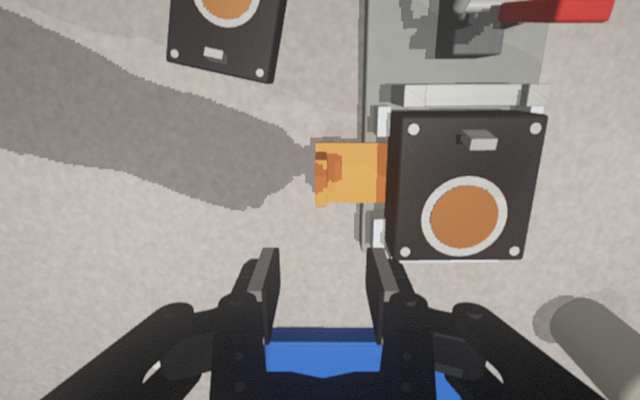

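The wrist view shows the spacer tab's top centred near px (322,171), at about world (0.4545, -0.082). The cell front is at column 390, so the half-open fingers fit over the tab.

Emit:
drive_tool:
  rows: [0.004,0,0.05,0,0.45,0.004,0,0.1,0,0.45,0.004,0,0.14,0,0.45,0.004,0,0.1645,0,0.45,0.004,0,0.1645,0,0.45,0.004,0,0.1645,0,0.45,0.004,0,0.1645,0,0,0.004,0,0.1645,0,0,0.004,0,0.1645,0,0,0.004,0,0.1645,0,0,0.004,0,0.1645,0,0,0.004,0,0.1645,0,0]
  newtons: 60

```text
time_s: 3.52
tcp_pos: [0.4543, -0.0843, 0.0378]
tool_rot: [0.712, 0.702, 0.0, 0.001]
ft_force: [-3.6, 0.5, 7.6]
grip_width: 0.0088
gripper_force: 61.4
```

Emit:
drive_tool:
  rows: [0,-0.005,-0.0005,0,0,0,-0.012,-0.0005,0,0,0,-0.02,-0.0005,0,0,0,-0.028,-0.0005,0,0,0,-0.036,-0.0005,0,0,0,-0.044,-0.0005,0,0,0,-0.052,-0.0005,0,0,0,-0.06,-0.0005,0,0]

```text
time_s: 4.53
tcp_pos: [0.3959, -0.0837, 0.038]
tool_rot: [0.712, 0.702, 0.001, 0.002]
ft_force: [9.8, -0.4, -5.2]
grip_width: 0.0089
gripper_force: 60.6
```

Emit:
drive_tool:
  rows: [0,-0.006,0,0,0,0,-0.012,0,0,0,0,-0.018,0,0,0,0,-0.024,0,0,0,0,-0.03,0,0,0,0,-0.036,0,0,0,0,-0.042,0,0,0,0,-0.048,0,0,0,0,-0.054,0,0,0,0,-0.06,0,0,0,0,-0.064,0,0,0,0,-0.064,0,0,0]

```text
time_s: 6.02
tcp_pos: [0.3293, -0.082, 0.0371]
tool_rot: [0.712, 0.702, -0.0, -0.001]
ft_force: [0.6, -0.8, -1.1]
grip_width: 0.0092
gripper_force: 61.3
```

```bash
python3 - <<'E'
from h import *
b=robot.capture("top");a=robot.capture("scene")
k=np.hstack([cv2.resize(b[160:290,250:390],None,fx=3,fy=3),cv2.resize(a[150:280,260:390],None,fx=3,fy=3)]);cv2.imwrite("pics/c3.png",k)
E
```

```text
(no output)
```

View pics/c3.png

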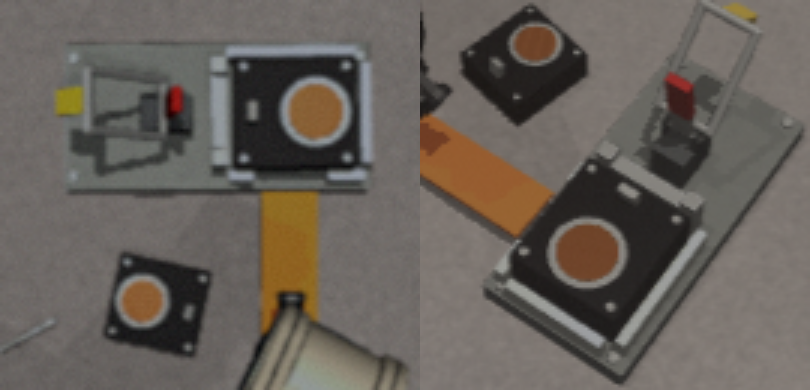

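The cell sits level on the plate with its keeper visible, and the spacer is out, its rear edge at the stage's front edge. I'll lift it and carry it to the tray.

Emit:
drive_tool:
  rows: [0,0,-0.02,0,0,0,0,-0.05,0,0,0,0,-0.09,0,0,-0.01,0.005,-0.12,0,0,-0.04,0.015,-0.12,0,0,-0.08,0.03,-0.12,0,0,-0.12,0.045,-0.12,0,0,-0.16,0.06,-0.12,0,0,-0.2,0.075,-0.12,0,0,-0.24,0.09,-0.12,0,0,-0.265,0.1,-0.12,0,0,-0.27,0.101,-0.12,0,0,-0.27,0.101,-0.12,0,0,-0.27,0.101,-0.12,0,0]

```text
time_s: 7.88
tcp_pos: [0.4268, -0.3527, 0.1574]
tool_rot: [0.712, 0.702, 0.0, -0.0]
ft_force: [-0.5, 0.2, -0.1]
grip_width: 0.0088
gripper_force: 61.2
```

```bash
python3 - <<'E'
from h import *
C=cal("top");b=robot.capture("top");cv2.imwrite("pics/t3.png",b);p=robot.read_state()['tcp_pos'];print(p,robot.read_state()['tool_rot'])
h=cv2.cvtColor(b,cv2.COLOR_BGR2HSV);m=cv2.inRange(h,(8,150,90),(22,255,255));m[:,:395]=0;m[:,480:]=0
c=max(cv2.findContours(m,0,1)[0],key=cv2.contourArea);bx=cv2.boxPoints(cv2.minAreaRect(c));print(bx);print(onz(C,bx,p[2]-.008).round(3))
E
```

```text
[ 0.42688233 -0.35272905  0.15752375] [ 7.12163360e-01  7.02013780e-01  2.64073557e-05 -2.37762844e-05]
[[437.      243.99998]
 [437.      184.99998]
 [456.      184.99998]
 [456.      243.99998]]
[[ 0.425 -0.325  0.15 ]
 [ 0.586 -0.331  0.15 ]
 [ 0.585 -0.383  0.15 ]
 [ 0.424 -0.376  0.15 ]]
```

Emit:
drive_tool:
  rows: [0,0,0.04,0,0,0,0,0.08,0,0,0,0,0.11,0,0,0,0,0.13,0,0,0,0,0.138,0,0,0,0,0.138,0,0,0,0,0.138,0,0.4,0,0,0.138,0,0.4,0,0,0.138,0,0.4,0,0,0.138,0,0.4,0,0,0.11,0,0.4,0,0,0.06,0,0.4,0,0,0,0,0.4,0,0,0,0,0.4]

```text
time_s: 9.68
tcp_pos: [0.4286, -0.3553, 0.1621]
tool_rot: [0.712, 0.702, -0.0, 0.004]
ft_force: [-0.1, -0.4, -0.5]
grip_width: 0.0341
gripper_force: 0.0
```

```bash
python3 - <<'E'
from h import *
C=cal("top");S=cal("scene");b=robot.capture("top");a=robot.capture("scene");cv2.imwrite("pics/t4.png",b);cv2.imwrite("pics/s4.png",a)
print(robot.read_state()['tcp_pos'])
h=cv2.cvtColor(b,cv2.COLOR_BGR2HSV);m=cv2.inRange(h,(8,150,90),(22,255,255));m[:,:395]=0;m[:,480:]=0
c=max(cv2.findContours(m,0,1)[0],key=cv2.contourArea);bx=cv2.boxPoints(cv2.minAreaRect(c));print(onz(C,bx,.01).round(3))
k=np.hstack([cv2.resize(b[160:230,260:390],None,fx=3.5,fy=3.5,interpolation=2),cv2.resize(a[140:240,300:392],None,fx=3.5,fy=3.5,interpolation=2)[:245]])
k=cv2.resize(a[140:270,270:400],None,fx=3.5,fy=3.5,interpolation=2)
k2=cv2.resize(a[250:365,170:305],(0,0),fx=2.5,fy=2.5);K=np.zeros((455,455+k2.shape[1],3),np.uint8);K[:,:455]=k;K[:k2.shape[0],455:]=k2
cv2.imwrite("pics/c4.png",K)
# keeper & lever & tab blobs
for nm,im,Cc,lo,hi,roi in(('Y top',b,C,(21,120,100),(35,255,255),(260,180,290,210)),('Y scene',a,S,(21,120,100),(35,255,255),(350,140,385,170)),('red top',b,C,(0,150,80),(6,255,255),(295,180,320,210)),('red sc',a,S,(0,150,80),(6,255,255),(335,165,360,205))):
    hh=cv2.cvtColor(im,cv2.COLOR_BGR2HSV);mm=cv2.inRange(hh,lo,hi);x0,y0,x1,y1=roi;q=mm[y0:y1,x0:x1];ys,xs=np.nonzero(q);print(nm,xs.min()+x0,xs.max()+x0,ys.min()+y0,ys.max()+y0,(xs.mean()+x0).round(1),(ys.mean()+y0).round(1))
E
```

```text
[ 0.42713868 -0.35376512  0.1577162 ]
[[ 0.583 -0.33   0.01 ]
 [ 0.584 -0.383  0.01 ]
 [ 0.424 -0.381  0.01 ]
 [ 0.424 -0.328  0.01 ]]
Y top 269 277 189 197 272.7 193.2
Y scene 362 371 151 156 366.7 153.4
red top 307 310 189 196 308.5 192.6
red sc 342 350 175 180 346.1 177.4
```

View pics/c4.png

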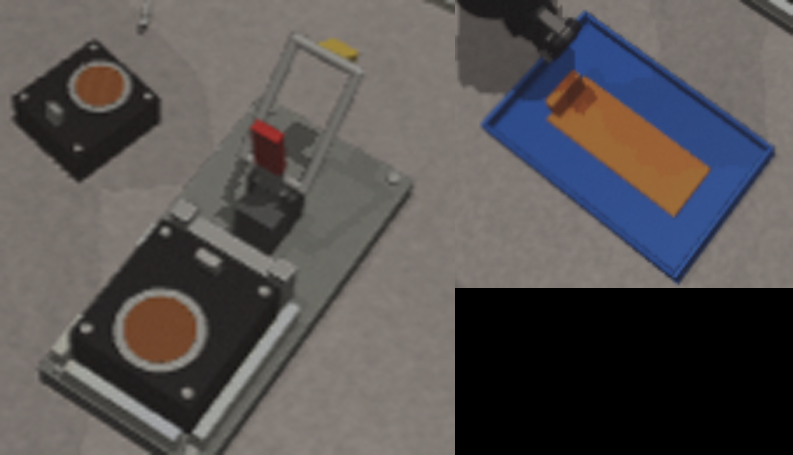

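The spacer lies flat in the tray. The yellow loop tab is at top px (273,193) and scene px (367,153), about world (0.566, 0.119, 0.161). The lever is at about 1.72 rad. Next I'll move above the loop tab.

Emit:
drive_tool:
  rows: [0,0,-0.06,0,0.45,0,0,-0.1,0,0.45,0.04,0.012,-0.11,0,0.45,0.09,0.025,-0.11,0,0.45,0.14,0.04,-0.11,0,0.45,0.19,0.054,-0.11,0,0.45,0.24,0.068,-0.11,0,0.45,0.29,0.082,-0.11,0,0.45,0.34,0.096,-0.11,0,0.45,0.39,0.11,-0.11,0,0.45,0.43,0.122,-0.11,0,0.45,0.46,0.13,-0.11,0,0.45,0.475,0.132,-0.11,0,0.45,0.475,0.132,-0.11,0,0.45,0.475,0.132,-0.11,0,0.45]

```text
time_s: 11.65
tcp_pos: [0.566, 0.1184, 0.267]
tool_rot: [0.713, 0.702, -0.0, -0.0]
ft_force: [0.0, -1.2, 0.2]
grip_width: 0.0383
gripper_force: 0.0
```

```bash
python3 - <<'E'
from h import *
s=robot.read_state();C=cal("wrist");a=robot.capture("wrist");cv2.imwrite("pics/w2.png",a);print(s['tcp_pos'],s['joints'])
h=cv2.cvtColor(a,cv2.COLOR_BGR2HSV)
for n,lo,hi,z in(('Y',(21,120,60),(35,255,255),.161),('red',(0,150,60),(6,255,255),.17)):
    c=max(cv2.findContours(cv2.inRange(h,lo,hi),0,1)[0],key=cv2.contourArea);x,y,w,k=cv2.boundingRect(c);print(n,x,y,w,k,onz(C,[(x,y),(x+w,y+k),(x+w/2,y+k/2)],z).round(3).tolist())
E
```

```text
[0.56595533 0.11836315 0.26703296] [ 6.12282439e-02  3.01494755e-01  1.71958823e-01  1.44187652e+00
 -3.03528322e-04  1.64773668e+00]
Y 309 178 33 44 [[0.557, 0.129, 0.161], [0.581, 0.095, 0.161], [0.568, 0.112, 0.161]]
red 35 0 62 61 [[0.394, 0.245, 0.17], [0.424, 0.21, 0.17], [0.409, 0.228, 0.17]]
```

View pics/w2.png

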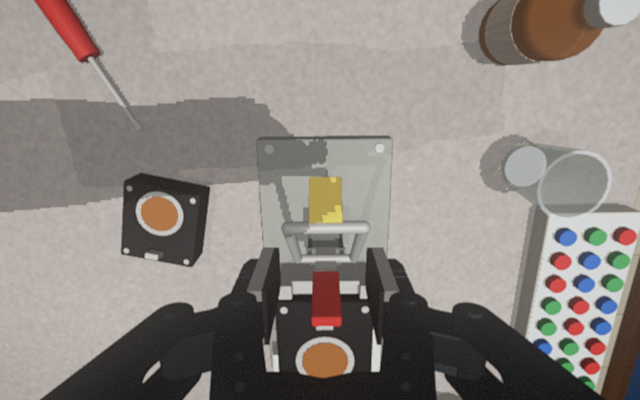

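The tab is at px (309–342,178–222), x ≈ 0.568, and its tip is at y ≈ 0.129, which agrees with the model. I'll work out the swing path.

```bash
python3 - <<'E'
import numpy as np
def T(ph,L):
    p=np.array([70,84])+18*np.array([np.cos(L-.21),np.sin(L-.21)]);c,s=np.cos(ph),np.sin(ph)
    return p+100*np.array([-c,s]),p+100*np.array([-c,s])+26*np.array([s,c])
b0,t0=T(2.28,1.72);print(b0,t0)
for i,u in enumerate(np.linspace(0,1,21)):
    ph=2.28+u*(-.23-2.28);L=1.72+max(0,(u-.4)/.6)*.22
    b,t=T(ph,L);print(round(ph,2),round(L,2),b.round(),'dx,dz mm',(t-t0).round(1)*[1,-1])
E
```

```text
[136.21662591 177.85481532] [155.94752433 160.92284415]
2.28 1.72 [136. 178.] dx,dz mm [ 0. -0.]
2.15 1.72 [126. 185.] dx,dz mm [ -8.  -10.2]
2.03 1.72 [115. 192.] dx,dz mm [-17.3 -19.2]
1.9 1.72 [104. 196.] dx,dz mm [-27.6 -27.1]
1.78 1.72 [ 92. 200.] dx,dz mm [-38.8 -33.6]
1.65 1.72 [ 79. 202.] dx,dz mm [-50.8 -38.6]
1.53 1.72 [ 67. 202.] dx,dz mm [-63.3 -42.1]
1.4 1.72 [ 54. 201.] dx,dz mm [-76.1 -44. ]
1.28 1.72 [ 42. 198.] dx,dz mm [-89.  -44.3]
1.15 1.74 [ 30. 193.] dx,dz mm [-102.2  -43. ]
1.02 1.76 [ 19. 187.] dx,dz mm [-115.2  -40. ]
0.9 1.78 [  8. 180.] dx,dz mm [-127.7  -35.6]
0.77 1.79 [ -2. 172.] dx,dz mm [-139.5  -29.6]
0.65 1.81 [-10. 162.] dx,dz mm [-150.5  -22.2]
0.52 1.83 [-18. 152.] dx,dz mm [-160.5  -13.5]
0.4 1.85 [-23. 141.] dx,dz mm [-169.3   -3.7]
0.27 1.87 [-28. 129.] dx,dz mm [-176.8    7.1]
0.15 1.88 [-31. 117.] dx,dz mm [-183.    18.7]
0.02 1.9 [-32. 104.] dx,dz mm [-187.6   31. ]
-0.1 1.92 [-32.  91.] dx,dz mm [-190.6   43.7]
-0.23 1.94 [-30.  79.] dx,dz mm [-192.1   56.6]
```

Emit:
drive_tool:
  rows: [0.001,0.0015,0.05,0,0.45,0.001,0.0015,0.09,0,0.45,0.001,0.0015,0.115,0,0.45,0.001,0.0015,0.123,0,0.45,0.001,0.0015,0.123,0,0.45,0.001,0.0015,0.123,0,0.2,0.001,0.0015,0.123,0,0.2,0.001,0.0015,0.123,0,0.2,0.001,0.0015,0.123,0,0.2,0.001,0.0015,0.123,0,0.2]
  newtons: 25

```text
time_s: 12.95
tcp_pos: [0.5681, 0.1206, 0.1448]
tool_rot: [0.712, 0.702, 0.001, 0.0]
ft_force: [-0.6, 1.3, 5.8]
grip_width: 0.0235
gripper_force: 29.8
```

Emit:
drive_tool:
  rows: [-0.008,0,-0.01,0,0.2,-0.017,0,-0.019,0,0.2,-0.0275,0,-0.027,0,0.2,-0.039,0,-0.0335,0,0.2,-0.051,0,-0.0385,0,0.2,-0.063,0,-0.042,0,0.2,-0.076,0,-0.044,0,0.2,-0.089,0,-0.0443,0,0.2,-0.102,0,-0.043,0,0.2,-0.115,0,-0.04,0,0.2,-0.115,0,-0.04,0,0.2]

```text
time_s: 14.32
tcp_pos: [0.5661, 0.0041, 0.1842]
tool_rot: [0.713, 0.701, -0.0, 0.0]
ft_force: [2.7, 1.0, 1.5]
grip_width: 0.0236
gripper_force: 27.9
```

Emit:
drive_tool:
  rows: [-0.0125,0,0.0044,0,0.2,-0.0243,0,0.0104,0,0.2,-0.0353,0,0.0178,0,0.2,-0.0453,0,0.0265,0,0.2,-0.0541,0,0.0363,0,0.2,-0.0616,0,0.047,0,0.2,-0.068,0,0.0587,0,0.2,-0.0725,0,0.068,0,0.2,-0.0725,0,0.068,0,0.2]

```text
time_s: 15.45
tcp_pos: [0.5647, -0.0672, 0.115]
tool_rot: [0.712, 0.702, 0.0, -0.001]
ft_force: [3.8, 5.5, -1.9]
grip_width: 0.0234
gripper_force: 32.8
```

```bash
python3 - <<'E'
from h import *
a=robot.capture("scene");b=robot.capture("top")
cv2.imwrite("pics/c5.png",np.hstack([cv2.resize(a[150:250,290:380],None,fx=4,fy=4,interpolation=2),cv2.resize(b[150:250,265:375],None,fx=4,fy=4,interpolation=2)]))
E
```

```text
(no output)
```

View pics/c5.png

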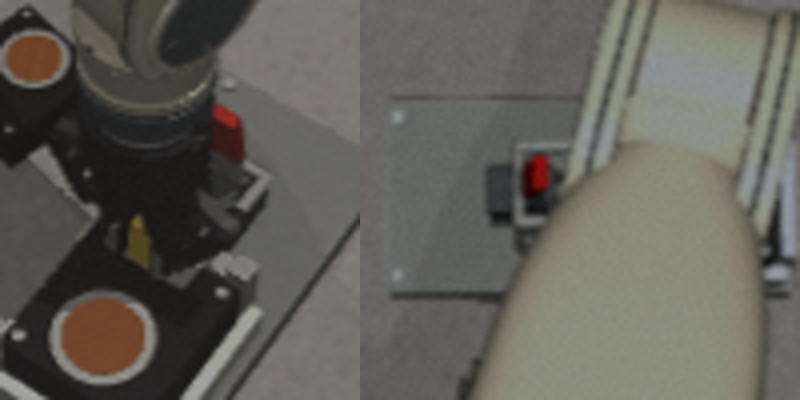

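The loop is carried over the cell with its tab upright in the fingers, at scene crop px (138,240), and the lever has followed. I'll lower the bar behind the keeper.

Emit:
drive_tool:
  rows: [-0.003,0,0.007,0,0.2,-0.004,0,0.014,0,0.2,-0.0045,0,0.02,0,0.2,-0.0045,0,0.025,0,0.2,-0.0045,0,0.027,0,0.2,-0.0045,0,0.027,0,0.2]

```text
time_s: 16.3
tcp_pos: [0.5649, -0.0721, 0.0893]
tool_rot: [0.712, 0.702, -0.0, 0.0]
ft_force: [3.2, -0.3, 1.4]
grip_width: 0.0234
gripper_force: 34.4
```

Emit:
drive_tool:
  rows: [0,0,0,0,0.4,0,0,0,0,0.4,0,0,0,0,0.4,0,0,0,0,0.4,0,0,-0.03,0,0.4,0,0,-0.07,0,0.4,0,0,-0.12,0,0.4,-0.04,0,-0.15,0,0.4,-0.08,-0.03,-0.15,0,0,-0.08,-0.03,-0.15,0,0,-0.08,-0.03,-0.15,0,0]

```text
time_s: 17.68
tcp_pos: [0.5336, -0.1512, 0.2393]
tool_rot: [0.713, 0.702, 0.0, -0.0]
ft_force: [-0.2, 0.7, -0.2]
grip_width: -0.0002
gripper_force: 0.0
```

```bash
python3 - <<'E'
from h import *
a=robot.capture("scene");w=robot.capture("wrist");s=robot.read_state();print(s['tcp_pos'],s['grip_width'])
cv2.imwrite("pics/w6.png",w);cv2.imwrite("pics/s6.png",a)
cv2.imwrite("pics/c6.png",np.hstack([cv2.resize(a[150:250,290:380],(360,400),interpolation=2),cv2.resize(w[0:400,220:450],(230*400//400,400))]))
E
```

```text
[ 0.53388138 -0.15064358  0.23907302] -0.00045754608479345814
```

View pics/c6.png

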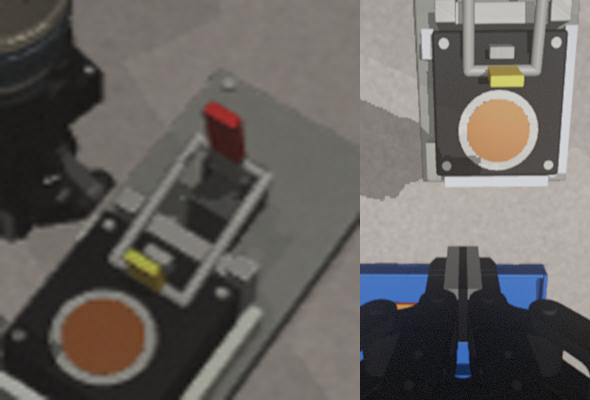

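The bar lies on the cell behind the keeper: scene crop bar from (120,258) to (185,297), keeper at (157,250), yellow tab on the -y side. The red lever is still up at (224,130). Next is the lever angle, from the red blob.

```bash
python3 - <<'E'
from h import *
a=cv2.imread("pics/s6.png");S=cal("scene")
h=cv2.cvtColor(a,cv2.COLOR_BGR2HSV);m=cv2.inRange(h,(0,140,50),(8,255,255));M=0*m;M[165:205,330:362]=m[165:205,330:362]
c=max(cv2.findContours(M,0,1)[0],key=cv2.contourArea);r=cv2.minAreaRect(c);print(r);bx=cv2.boxPoints(r)
def onx(px,x):
    o,D=ray(S,px);return o+D*((x-o[0])/D[:,0])[:,None]
print(onx(list(bx)+[r[0]],.566).round(3))
for L in(1.7,1.85,2,2.15):
    y=lambda q:(33+q*np.cos(L))/1e3
    z=lambda q:(84+q*np.sin(L))/1e3
    print(L,proj(S,[[.566,y(95),z(95)],[.566,y(80),z(80)]]).round(1).tolist())
for L in np.arange(1.95,-.01,-.15):
    P=np.array([70,84])+85*np.array([np.cos(L),np.sin(L)])+5*np.array([-np.sin(L),np.cos(L)]);print(L.round(2),'tcp world y,z',(P-[11+37,0]).round(1))
E
```

```text
((345.20001220703125, 178.60000610351562), (8.9442720413208, 3.5777084827423096), 26.56505012512207)
[[ 0.566 -0.009  0.205]
 [ 0.566 -0.002  0.211]
 [ 0.566  0.041  0.141]
 [ 0.566  0.034  0.135]
 [ 0.566  0.015  0.174]]
1.7 [[346.4, 176.2], [346.5, 179.0]]
1.85 [[343.3, 180.7], [344.0, 182.8]]
2 [[340.3, 185.5], [341.5, 186.8]]
2.15 [[337.5, 190.5], [339.1, 190.9]]
1.95 tcp world y,z [-14.1 161.1]
1.8 tcp world y,z [ -2.2 165.6]
1.65 tcp world y,z [ 10.3 168.3]
1.5 tcp world y,z [ 23.  169.1]
1.35 tcp world y,z [ 35.7 168. ]
1.2 tcp world y,z [ 48.1 165. ]
1.05 tcp world y,z [ 60.  160.2]
0.9 tcp world y,z [ 70.9 153.7]
0.75 tcp world y,z [ 80.8 145.6]
0.6 tcp world y,z [ 89.3 136.1]
0.45 tcp world y,z [ 96.4 125.5]
0.3 tcp world y,z [101.7 113.9]
0.15 tcp world y,z [105.3 101.6]
0.0 tcp world y,z [107.  89.]
```

Emit:
drive_tool:
  rows: [0.04,0.015,0,0,0,0.08,0.03,0,0,0,0.11,0.03,0,0,0,0.124,0.03,0.03,0,0,0.124,0.03,0.06,0,0,0.124,0.03,0.079,0,0,0.124,0.03,0.079,0,0]

```text
time_s: 18.65
tcp_pos: [0.5649, -0.0266, 0.1589]
tool_rot: [0.712, 0.702, -0.001, -0.001]
ft_force: [-0.3, 0.8, 0.9]
grip_width: -0.0004
gripper_force: 0.0
```

Emit:
drive_tool:
  rows: [0.012,0,0,0,0,0.0246,0,-0.002,0,0,0.037,0,-0.006,0,0,0.0496,0,-0.008,0,0,0.0623,0,-0.007,0,0,0.0747,0,-0.004,0,0,0.0866,0,0.001,0,0,0.0975,0,0.0073,0,0,0.0975,0,0.0073,0,0]

```text
time_s: 19.77
tcp_pos: [0.5665, 0.0707, 0.152]
tool_rot: [0.712, 0.702, -0.0, -0.001]
ft_force: [0.4, -0.1, 0.0]
grip_width: 0.0001
gripper_force: 0.0
```

```bash
python3 - <<'E'
from h import *
a=robot.capture("scene");S=cal("scene");cv2.imwrite("pics/s7.png",a)
h=cv2.cvtColor(a,cv2.COLOR_BGR2HSV)
for n,lo,hi in(('red',(0,140,50),(8,255,255)),('Y',(21,100,60),(35,255,255))):
    m=cv2.inRange(h,lo,hi);M=0*m;M[140:235,310:385]=m[140:235,310:385]
    cs=cv2.findContours(M,0,1)[0];print(n,[(np.round(cv2.minAreaRect(c)[0],1).tolist(),cv2.contourArea(c)) for c in cs if cv2.contourArea(c)>2])
for L in(1.2,1.,.9,.75,.6):print(L,proj(S,[[.567,(33+80*np.cos(L))/1e3,(84+80*np.sin(L))/1e3]]).round(1).tolist())
t=np.array([-26,105]);print('loop tab exp',proj(S,[[.565,(-26-37)/1e3,.105],[.565,(-20-37)/1e3,.105]]).round(1).tolist())
E
```

```text
red [([355.9, 173.7], 70.5)]
Y [([328.3, 213.5], 54.5)]
1.2 [[355.1, 169.8]]
1.0 [[357.8, 167.7]]
0.9 [[359.0, 167.1]]
0.75 [[360.5, 166.7]]
0.6 [[361.7, 166.8]]
loop tab exp [[326.9, 214.6], [328.2, 212.9]]
```

Emit:
drive_tool:
  rows: [0.0099,0,0.0082,0,0,0.0184,0,0.0177,0,0,0.0225,0,0.023,0,0,0.0255,0,0.0283,0,0,0.0285,0,0.034,0,0,0.0308,0,0.0399,0,0,0.0308,0,0.0399,0,0]

```text
time_s: 20.7
tcp_pos: [0.5669, 0.1006, 0.1124]
tool_rot: [0.712, 0.702, -0.001, -0.0]
ft_force: [0.9, 0.0, 0.3]
grip_width: 0.0001
gripper_force: 0.0
```

```bash
cat > chk.py <<'E'
from h import *
import sys
a=robot.capture("scene");S=cal("scene");b=robot.capture("top");C=cal("top");cv2.imwrite(f"pics/s{sys.argv[1]}.png",a);cv2.imwrite(f"pics/t{sys.argv[1]}.png",b)
for v,im,x0,y0,x1,y1 in(('S',a,310,140,400,235),('T',b,255,175,350,215)):
  h=cv2.cvtColor(im,cv2.COLOR_BGR2HSV)
  for n,lo,hi in(('red',(0,140,50),(8,255,255)),('Y',(21,100,60),(35,255,255))):
    m=cv2.inRange(h,lo,hi);M=0*m;M[y0:y1,x0:x1]=m[y0:y1,x0:x1]
    print(v,n,[(cv2.boundingRect(c),np.round(cv2.minAreaRect(c)[0],1).tolist(),cv2.contourArea(c)) for c in cv2.findContours(M,0,1)[0] if cv2.contourArea(c)>2])
for L in(1.,.6,.3,.15,0):print(L,[proj(Q,[[.567,(33+r*np.cos(L))/1e3,(84+r*np.sin(L))/1e3] for r in(65,80,95)]).round(1).tolist() for Q in(S,C)])
E
python3 chk.py 8
```

```text
S red [((352, 169, 16, 14), [359.3, 173.9], 73.0)]
S Y [((325, 207, 9, 13), [328.8, 212.9], 66.5)]
T red [((288, 192, 4, 8), [289.5, 195.5], 13.5)]
T Y [((334, 191, 4, 9), [335.5, 195.0], 23.5)]
1.0 [[[355.8, 172.6], [357.8, 167.7], [359.8, 162.8]], [[291.8, 194.5], [288.5, 194.1], [285.2, 193.6]]]
0.6 [[[359.0, 171.8], [361.7, 166.8], [364.4, 161.8]], [[285.7, 195.3], [281.0, 195.1], [276.3, 194.8]]]
0.3 [[[360.2, 173.4], [363.1, 168.9], [366.0, 164.4]], [[283.3, 196.1], [278.1, 196.0], [272.9, 195.9]]]
0.15 [[[360.3, 174.8], [363.2, 170.7], [366.1, 166.6]], [[282.8, 196.4], [277.6, 196.4], [272.4, 196.4]]]
0 [[[360.2, 176.6], [363.1, 172.9], [365.9, 169.3]], [[282.9, 196.8], [277.8, 196.9], [272.6, 196.9]]]
```

Emit:
drive_tool:
  rows: [0.0025,0,0.006,0,0,0.0036,0,0.0123,0,0,0.0045,0,0.018,0,0,0.005,0,0.0235,0,0,0.005,0,0.0255,0,0,0.005,0,0.0255,0,0]

```text
time_s: 21.55
tcp_pos: [0.5677, 0.1058, 0.0887]
tool_rot: [0.712, 0.702, 0.001, 0.0]
ft_force: [-4.4, 1.4, 13.5]
grip_width: 0.0001
gripper_force: 6.8
```

```bash
python3 chk.py 9 | head -4
```

```text
S red [((353, 174, 12, 11), [358.5, 178.3], 56.5)]
S Y [((325, 207, 9, 13), [329.0, 213.0], 68.5)]
T red [((287, 193, 5, 8), [288.9, 196.5], 15.5)]
T Y [((333, 191, 4, 9), [334.5, 195.0], 18.0)]
```

Emit:
drive_tool:
  rows: [0.002,0,0.002,0,0,0.004,0,0.003,0,0,0.004,0,0.003,0,0]

```text
time_s: 22.02
tcp_pos: [0.5679, 0.1061, 0.0881]
tool_rot: [0.713, 0.701, -0.001, 0.004]
ft_force: [-11.4, -18.7, 36.0]
grip_width: -0.0004
gripper_force: 18.0
```

It meets a hard stop at z ≈ 0.088, so the lever appears to be flat. I'll lift clear and check.

Emit:
drive_tool:
  rows: [0,0,-0.03,0,0,0,0,-0.08,0,0,0,0,-0.13,0,0,0,-0.06,-0.16,0,0,0,-0.12,-0.16,0,0,0,-0.18,-0.16,0,0,0,-0.2,-0.16,0,0,0,-0.2,-0.16,0,0]

```text
time_s: 23.02
tcp_pos: [0.3671, 0.1126, 0.245]
tool_rot: [0.712, 0.702, 0.001, 0.001]
ft_force: [0.1, 0.1, -1.0]
grip_width: 0.0001
gripper_force: 0.0
```

```bash
python3 chk.py 10; python3 - <<'E'
from h import *
s=robot.read_state();print(s['tcp_pos'],s['ft_force'])
# cell: dark blob in top views before/after
C=cal("top")
for f in("t4","t10"):
    b=cv2.imread(f"pics/{f}.png");h=cv2.cvtColor(b,cv2.COLOR_BGR2HSV)
    m=cv2.inRange(h,(8,100,90),(20,255,255));M=0*m;M[175:220,335:375]=m[175:220,335:375]
    c=max(cv2.findContours(M,0,1)[0],key=cv2.contourArea);q=cv2.moments(c);p=(q['m10']/q['m00'],q['m01']/q['m00']);print(f,'window',p,onz(C,[p],.075).round(4))
    g=b[150:240,:,:].max(2)
    print('row196 cols 312-334',b[190,312:336].max(1))
E
```

```text
S red [((352, 167, 17, 18), [360.6, 175.3], 123.5)]
S Y [((325, 207, 9, 13), [329.0, 213.0], 67.5)]
T red [((273, 193, 19, 8), [282.0, 196.5], 119.5)]
T Y [((333, 191, 4, 9), [334.5, 195.0], 18.5)]
1.0 [[[355.8, 172.6], [357.8, 167.7], [359.8, 162.8]], [[291.8, 194.5], [288.5, 194.1], [285.2, 193.6]]]
0.6 [[[359.0, 171.8], [361.7, 166.8], [364.4, 161.8]], [[285.7, 195.3], [281.0, 195.1], [276.3, 194.8]]]
0.3 [[[360.2, 173.4], [363.1, 168.9], [366.0, 164.4]], [[283.3, 196.1], [278.1, 196.0], [272.9, 195.9]]]
0.15 [[[360.3, 174.8], [363.2, 170.7], [366.1, 166.6]], [[282.8, 196.4], [277.6, 196.4], [272.4, 196.4]]]
0 [[[360.2, 176.6], [363.1, 172.9], [365.9, 169.3]], [[282.9, 196.8], [277.8, 196.9], [272.6, 196.9]]]
[0.36876253 0.11254679 0.24461171] [-0.05809212  0.85898928  0.66550956]
t4 window (354.8306138306138, 196.7125097125097) [[ 0.565  -0.1112  0.075 ]]
row196 cols 312-334 [101 110 111 112 111 107 103 108 137 160 160 160 154 136 105  68  35  32
  35  34  35  32  32  34]
t10 window (353.08490566037733, 196.64622641509433) [[ 0.5653 -0.1062  0.075 ]]
row196 cols 312-334 [100 105 104 103 103  99 101 100 128 148 149 151 144 102  48  28  28  29
  32  26  35  88 129 133]
```

```bash
python3 - <<'E'
from h import *
S=cal("scene")
for L in(.3,.15,.08,0):
    P=[[.567+w,(33+r*np.cos(L)-t*np.sin(L))/1e3,(84+r*np.sin(L)+t*np.cos(L))/1e3] for w in(-.012,.012) for r in(40,95) for t in(-5,5)]
    p=proj(S,P);print(L,'box',p.min(0).round(1),p.max(0).round(1))
a=cv2.imread("pics/s10.png");h=cv2.cvtColor(a,cv2.COLOR_BGR2HSV);m=cv2.inRange(h,(0,140,50),(8,255,255))[160:192,345:375]
c=max(cv2.findContours(m,0,1)[0],key=cv2.contourArea);print(cv2.boundingRect(c)); print((cv2.approxPolyDP(c,1.2,True).reshape(-1,2)+[345,160]).tolist())
for L in(.3,.15,0):print(L,proj(S,[[.567+w,(33+95*np.cos(L)-5*np.sin(L))/1e3,(84+95*np.sin(L)+5*np.cos(L))/1e3] for w in(-.012,.012)]).round(1).tolist())
E
```

```text
0.3 box [351.4 161.7] [369.9 183.6]
0.15 box [351.6 163.7] [369.9 184.7]
0.08 box [351.7 164.8] [369.9 185.3]
0 box [351.5 166.3] [369.8 186. ]
(7, 7, 17, 18)
[[363, 167], [352, 180], [359, 184], [368, 172], [368, 170]]
0.3 [[362.1, 161.7], [369.7, 165.7]]
0.15 [[362.4, 163.7], [369.9, 167.7]]
0 [[362.4, 166.3], [369.8, 170.3]]
```

The far corners of the lever grip, at (363,167) and (368,170), match the flat pose at angle 0. The cell has been drawn 5 mm to its stop and the robot is clear of everything.

```bash
python3 -c "
from cell import robot
print(robot.hand_in())"
```

```text
the job is handed in; nothing more can be done
None
```

I handed the job in at about 23 s: the spacer lies flat in the blue tray, the loop's bar is behind the keeper, the lever is flat, and the latch has drawn the cell about 5 mm home against its stop.

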